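Lean the rinsed dough board up to drain

ROBOT

A 7-joint arm with a two-finger parallel gripper is mounted at the origin on the work surface. World frame = base frame: x ahead of the robot, y to its left, z up, the work surface at z = 0. Lengths are in m, angles in rad, forces in N, time in s.
With the tool pointing down it reaches from about 0.4 to 0.85 m from the base axis. Payload 6.9 kg.
Tool frame: the origin (TCP) lies midway between the tips of the shut fingers; the grasp point (between the pads) lies 19 mm behind it (bot.grasp_offset is the distance from the TCP to the grasp point, in m); y points along the fingers, x is the direction in which the jaws open and shut, and the axes are right-handed (so a half turn about y gives the same grasp; the last joint's range is limited). The gripper opens to 85 mm and grips with 20 to 120 N. Pads are 22 mm wide; open, the fingers measure 114 mm over their backs; the gripper's body (76 mm by 85 mm) begins 54 mm behind the grasp point. The pads swing forward as they close: fully open they stand 13 mm farther back than shut.
Start: joints at [-1.185, 0.507, -0.238, 1.5, 0.126, 1.149, -0.155], TCP at [0.173, 0.601, 0.202] pointing down, gripper open.
Joint ranges: [-3.08, 3.08], [-0.24, 2.05], [-1.43, 1.35], [0, 2.5], [-1.52, 4.66], [0.17, 1.96], [-2.89, 2.89]. Speed limits (rad/s): [2.39, 2.39, 3.14, 3.14, 3.14, 3.14, 3.14].

INTERFACE

Orientations are given as a 3x3 rotation matrix whose columns are the frame's x, y, z axes.
In Python, from plant import bot gives the robot as it stands.
- The arm moves only by the shell command python3 -m creep 'ROWS' [FORCE]. ROWS is a JSON object of lists of equal length, an entry for each row: "offset": the shift along the tool's x, y, z in m, a list of three; "angular": the turn, a rotation vector about the tool's x, y, z in degrees, a list of three; "hand": the gripper's target within -1 to 1 (shut at 1, half-way at 0, fully open at -1). A call has 1 to 10 rows; each row shifts and turns the commanded pose from where the row before left it, along the tool's axes as they then stand; what a row does not reach is not made up. A row lasts 1/8 s, in which the tool goes at most 62.5 mm and 10.7 degrees, less where a joint would pass 70% of its speed; a pose out of reach is approached as far as the arm can. A call with a gripper value outside its range is refused whole. The fingers move at their own pace and stop on an object; FORCE is the grip in N (left out, the last holds). Time passes only in rows, so rows that do not move let the fingers close. It gives the time, the measured TCP pose, the force and the opening at its end, in the units of the state.
- bot.state(): the state, without advancing time (a new reading comes with each control period).
- bot.read_camera(name): name is "scene" or "top" or "wrist"; returns a dict with "pixels" (480x640x3 uint8, red, green, blue), "fx", "fy", "cx", "cy" (pixels), "cam_to_world" (4x4, takes a point from camera to world coordinates); the wrist camera has in their place "mount" (4x4, takes a point from camera to tool coordinates, whose origin is the TCP and whose axes are the tool frame's). Camera axes: x right, y up, looking along -z (the intrinsics and any distortion apply to the point x, -y, -z); pixel columns grow to the right and rows downward; lengths in m; the calibration is good to about 2 mm. The wrist camera is an equidistant fisheye: a pixel r from the principal point sees the ray r / f radians off the axis. A picture is of the moment at which its call begins: read the wrist's pose just before it. There is no depth.
- bot.hand_in(): hands the job in, once; it reports no verdict.
Trained networks look in a picture, given as the dict that the camera call returned (one of the last four; its "shot" number tells which), for a name from the list of things; names that differ only in an ending like _2 or _b are one class to them, and where a whole thing is asked for, a point or a joint stands for the part that bears it (a point fixed in the world has none). Each returns a list of dicts, best first, with "conf" (0 to 1); they miss things now and then, are a little off and sometimes report something else, mostly with a low value. They report only what shows in the picture. A call takes as long as a camera call. They do not tell look-alikes from the thing itself.
- bot.masks_of(picture, target): "region" (480x640 bool, what is visible of it) and "rect" ([left, top, width, height] in pixels, round what is visible of it).
The state is a dict: "time": time; "joint_pos": joint angles; "joint_velocities": joint speeds; "tau": joint torques, N m; "tool_pos": TCP position; "orientation": TCP orientation; "contact_force": force on the tool from outside, world axes, zero at the start; "torque": the same for the moment, N m; "grip_width": finger opening in m.
Only numpy, scipy, OpenCV 4.12 (cv2) and the standard library are available. Lean on these libraries where they do the work, as an engineer would, in place of code of your own. Each camera call takes 0.05 s, during which the arm holds its last target.

TASK

Two wooden dough boards stand upright in the white storage rack. Take the wider one out and lean it in the steel draining stand: its lower edge resting inside the shallow tray, about centred and square to the rail, and its upper part leaning back at a clear slope on the rail, so that it stays there by itself. Leave the narrow board in the rack, and the bowl, the loaf tin and the scraper, where they are.

Things in the scene. Friction and masses are not known exactly. Their poses are not given: they have to be found in the camera images.
- wide_board_mid (a point): centre of the wide wooden board, a plain slab 15 thick (its x) x 150 wide (its y) x 170 tall (its z, up at the start) mm, about 0.3 kg. It stands upright in one of the rack's two slots, its underside 8 mm above the table, top edge at 178 mm. Both faces are alike.
- wide_board_foot (a point): middle of the wide board's lower edge face, 85 mm below its centre; axes as the board's
- narrow_board_mid (a point): centre of the other wooden board, 15 x 100 x 170 mm, standing in the rack's other slot; same axes. To be left alone.
- rack: fixed white plastic storage rack, 170 (x) x 190 (y) mm; origin under its centre on the table. Two slots run along its y at x = -55 and +55 mm, each 19 mm wide between strips 12 mm thick whose tops are 46 mm above the table; slot floor 8 mm above the table. The slots are open at both ends. The rack and the draining stand may change sides.
- drainer: fixed steel draining stand: a shallow tray 125 (x) x 260 (y) mm, origin under its centre on the table; tray floor 6 mm above the table, with a lip 4 mm thick all round, 18 mm above the table. The rail stands along its -x side (the side nearer the robot); its +x side is free, so a board's foot goes to +x of the rail and the board's top leans towards -x.
- rail_mid (a point): middle of the rail's axis: a round steel bar 12 mm in diameter along the stand's y, 90 mm above the table, 50 mm to -x of the stand's centre, carried by two 12 mm posts at y = -120 and +120 mm. Axes as the stand's.
- rail: the rail with its posts, fixed to the draining stand; same origin and axes as the stand
- bowl_mid (a point): centre of a loose steel bowl, 130 mm across, 60 mm high; leave alone
- loaf_tin_mid (a point): centre of a loose dark steel loaf tin, 100 (x) x 180 (y) x 65 (z) mm; leave alone
- scraper_mid (a point): centre of a loose bench scraper lying flat, steel blade with a wooden handle, 95 (x) x 110 (y) x 22 (z) mm; leave alone
Not all that is in view belongs to the job. Leave any red or yellow look-alike of the part that bears wide_board_mid alone.

How it is judged:
By the outcome, as a careful person would: the job done as asked, in the order asked, and still so for the second after the job is handed in, with the robot touching nothing.
It also fails if it takes over 43 s, if anything falls off the work surface, if the arm or the gripper's body presses on something with over 40 N, if the wrist force passes 120 N, or if a joint passes its speed limit or range.

## Working session

There is one attempt and no reset: what is moved stays moved. The work goes in short steps, Python scripts to look and compute and a shell command to move; the robot and the scene stay as the last step left them, time stands still between calls to the robot, and variables do not carry over. Pictures are saved under pics/ and viewed, and the job is handed in when it is done.

```bash
ls; mkdir -p pics
python3 - <<'E'
from plant import bot
import cv2,pickle
s=bot.state();print({k:(v if not hasattr(v,'tolist') else v.tolist()) for k,v in s.items()})
for n in ("scene","top","wrist"):
    p=bot.read_camera(n);pickle.dump(p,open(f'pics/{n}0.pkl','wb'))
    cv2.imwrite(f'pics/{n}0.png',p['pixels'][:,:,::-1])
    print(n,{k:(v.tolist() if hasattr(v,'tolist') else v) for k,v in p.items() if k!='pixels'})
E
```

```text
pics
{'time': 0.0, 'joint_pos': [-1.185510744942801, 0.5083248946867166, -0.2375417209453756, 1.5011425710701327, 0.125693934070752, 1.1488790346969884, -0.15479610982867725], 'joint_velocities': [-0.0009327090325879465, -0.00036530788169860957, -0.0006574402665786177, -0.00042661829203000703, -8.753869984544734e-06, -0.0002111898734326463, 0.0004073008696819367], 'tau': [0.0017770905105862767, -62.06037998199463, -2.185584381222725, -24.96539533138275, 0.012769942113664001, 0.01205471606226638, -2.9763075417577056e-05], 'tool_pos': [0.1725045649862973, 0.6001467425236567, 0.20093497020742807], 'orientation': [[0.2761158891489607, -0.0004687120977993737, -0.9611242355015547], [0.9611227305852067, -0.0017009374531890573, 0.2761162863074469], [-0.0017642312531239673, -0.9999984435591636, -1.9166005978731235e-05]], 'contact_force': [-0.45387211769980784, 0.9129966916624066, -0.21186498434370182], 'torque': [-0.011462076022969772, -0.05222033791214227, -0.014884305087105067], 'grip_width': 0.08520297438388041}
scene {'fx': 433.9192373875427, 'fy': 433.9192373875427, 'cx': 321.63238045125
[... 480 characters left out ...]
1, 0.9986419794914734, -0.04977252916071821, 0.48831711667181], [-0.9998671005907762, -0.015639581112461734, -0.0046026795262359785, 0.11101553599925995], [-0.005374850500026609, 0.049695073196224834, 0.9987499740586351, 1.5807743899225237], [0.0, 0.0, 0.0, 1.0]], 'shot': 2}
wrist {'fx': 371.64829954431775, 'fy': 371.64829954431775, 'cx': 324.04851656926184, 'cy': 237.13364656631464, 'mount': [[0.9999998155590746, 0.0004310538456801233, -0.0004278719388788306, 0.00034146563027859234], [-0.0005361797664230693, 0.29563047691359295, -0.9553022210960764, -0.17167980799697194], [-0.0002852947108414331, 0.9553022743155285, 0.2956306535095849, 0.07509872724214599], [0.0, 0.0, 0.0, 1.0]], 'shot': 3}
```

View pics/scene0.png

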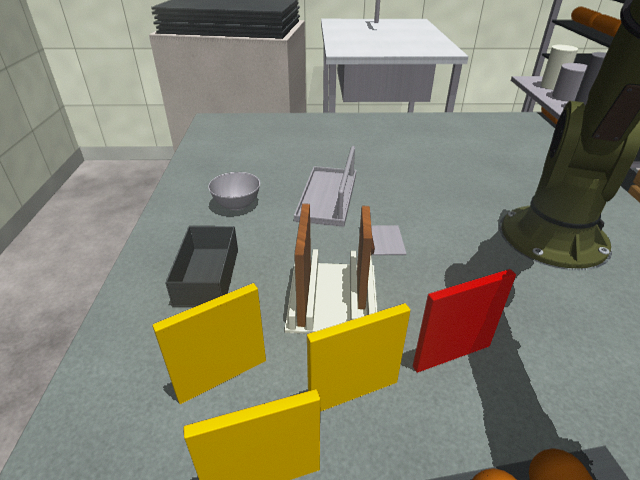

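View pics/top0.png

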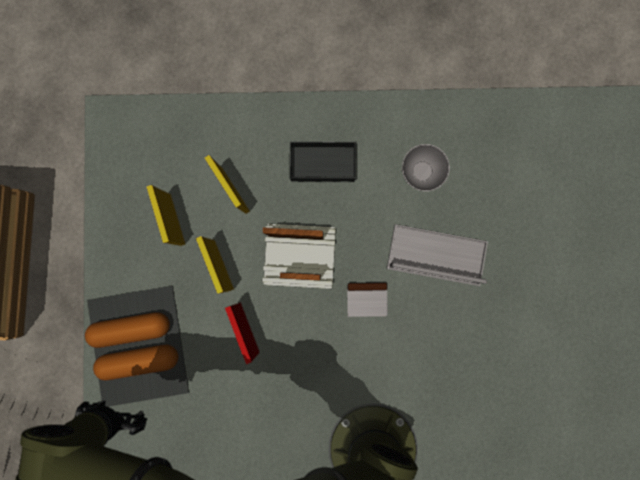

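View pics/wrist0.png

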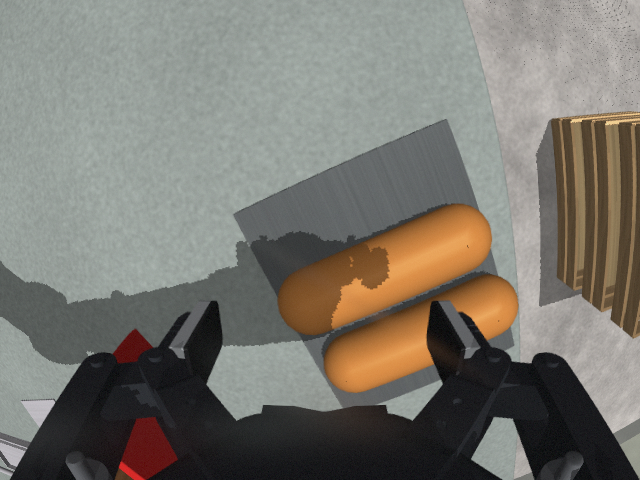

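Wide-board candidates: brown board in the far rack slot (top 293,232; scene 303,265), brown board in the near slot (top 300,276; shorter, so narrow), and the red and yellow look-alikes (top 240,333 / 215,265 / 165,214 / 225,184). By description the far-slot brown board is the wide one. Next, a close crop and measurement.

```bash
cat > h.py <<'E'
import numpy as np,cv2,pickle
def px2w(p,u,v,z):
    T=np.array(p['cam_to_world']);d=T[:3,:3]@np.array([(u-p['cx'])/p['fx'],-(v-p['cy'])/p['fy'],-1]);o=T[:3,3]
    return o+d*(z-o[2])/d[2]
def w2px(p,X):
    T=np.array(p['cam_to_world']);c=T[:3,:3].T@(np.array(X)-T[:3,3]);return p['cx']+p['fx']*c[0]/-c[2],p['cy']-p['fy']*c[1]/-c[2]
E
python3 - <<'E'
from h import *
from plant import bot
t=pickle.load(open('pics/top0.pkl','rb'));s=pickle.load(open('pics/scene0.pkl','rb'))
a=t['pixels'][:,:,::-1]
cv2.imwrite('pics/crop_rack.png',cv2.resize(a[212:302,250:350],None,fx=6,fy=6,interpolation=cv2.INTER_CUBIC))
cv2.imwrite('pics/crop_dr.png',cv2.resize(a[215:295,380:500],None,fx=6,fy=6,interpolation=cv2.INTER_CUBIC))
for n,p in(('top',t),('scene',s)):
  for k in('wide_board_mid','narrow_board_mid','rack','drainer','rail'):
    for r in bot.masks_of(p,k):
        m=r['region'].astype(np.uint8);print(n,k,round(r['conf'],2),r['rect'],[np.round(q,1).tolist() if not np.isscalar(q) else round(q,1) for q in cv2.minAreaRect(np.argwhere(m)[:,::-1].astype(np.float32))])
E
```

```text
top wide_board_mid 0.95 [206.4, 153.2, 44.3, 57.9] [[226.9, 184.1], [68.8, 9.7], 56.3]
top wide_board_mid 0.83 [262.6, 225.5, 58.9, 16.0] [[292.6, 232.4], [61.3, 11.0], 2.4]
top wide_board_mid 0.77 [149.1, 182.8, 36.3, 63.7] [[166.0, 214.9], [64.7, 21.3], 74.4]
top wide_board_mid 0.73 [198.3, 238.3, 36.8, 53.0] [[214.8, 263.2], [60.9, 17.8], 69.4]
top wide_board_mid 0.69 [226.9, 300.2, 33.5, 62.7] [[243.2, 332.3], [59.4, 16.9], 68.2]
top narrow_board_mid 0.84 [281.5, 272.3, 39.9, 8.0] [[300.5, 276.0], [6.0, 39.0], 90.0]
top rack 0.87 [262.3, 223.6, 75.9, 64.7] [[298.8, 255.4], [71.3, 61.3], 3.0]
top rack 0.66 [289.5, 141.7, 66.1, 41.5] [[322.5, 161.0], [42.0, 65.0], 90.0]
top rack 0.26 [400.7, 145.8, 50.9, 45.1] [[425.5, 167.5], [45.0, 47.0], 90.0]
top drainer 0.89 [385.5, 224.6, 105.2, 61.0] [[439.7, 255.2], [100.4, 46.1], 10.5]
top rail 0.67 [391.1, 263.0, 90.1, 20.5] [[437.6, 272.0], [94.5, 4.6], 11.0]
scene wide_board_mid 0.78 [411.8, 268.5, 106.5, 102.0] [[463.1, 318.3], [70.8, 125.2], 71.6]
scene wide_board_mid 0.77 [153.0, 284.4, 112.8, 119.6] [[216.5, 342.4], [84.8, 116.3], 67.7]
scene wide_board_mid 0.68 [307.4, 301.4, 102.1, 108.8] [[360.8, 356.4], [77.2, 120.2], 71.6]
scene wide_board_mid 0.63 [294.5, 205.5, 16.0, 121.1] [[302.0, 265.5], [121.0, 16.0], 90.0]
scene narrow_board_mid 0.76 [355.3, 204.9, 15.6, 104.1] [[363.6, 257.4], [12.6, 103.2], 4.2]
scene rack 0.78 [285.6, 245.6, 87.6, 91.3] [[330.5, 290.5], [83.0, 91.0], 90.0]
scene drainer 0.77 [293.0, 147.7, 63.7, 75.2] [[327.3, 184.7], [50.0, 83.4], 13.6]
scene rail 0.69 [339.3, 146.5, 16.9, 71.1] [[345.3, 181.9], [11.8, 71.4], 15.9]
```

View pics/crop_rack.png

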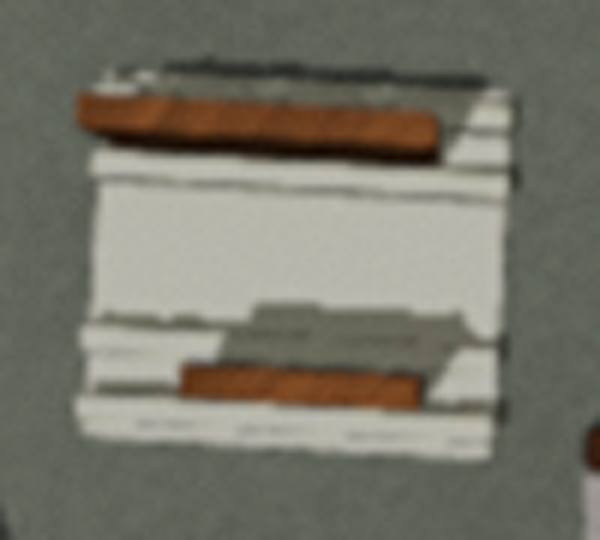

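View pics/crop_dr.png

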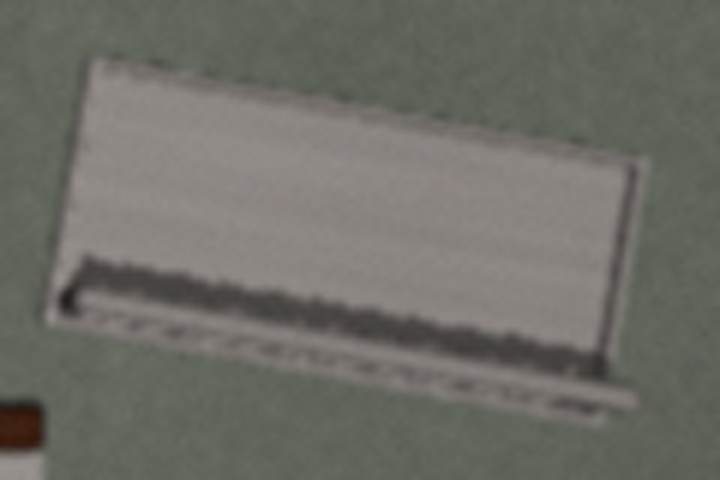

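Run:
```python
from h import *
t=pickle.load(open('pics/top0.pkl','rb'));s=pickle.load(open('pics/scene0.pkl','rb'))
f=lambda c,o:(np.array(c)+.5)/6-.5+np.array(o)
R=(250,212);D=(380,215)
def W(c,o,z): return px2w(t,*f(c,o),z)
for n,c,z in(('wTL',(79,94),.178),('wTR',(440,112),.178),('wBL',(79,130),.178),('wBR',(438,148),.178),('nTL',(182,366),.178),('nTR',(424,376),.178),('nBR',(422,408),.178)): print(n,W(c,R,z).round(4))
Q=[W(c,D,z) for c,z in(((92,60),.018),((645,160),.018),((48,322),.018),((600,425),.018))]
print(np.round(Q,4),np.linalg.norm(Q[0]-Q[1]),np.linalg.norm(Q[0]-Q[2]),np.mean(Q,0))
r=[W(c,D,.09) for c in((75,292),(637,400))]
print(np.round(r,4),np.mean(r,0),np.linalg.norm(r[0]-r[1]))
# yaw
for a,b in((Q[0],Q[1]),(Q[2],Q[3]),(r[0],r[1])): d=a-b;print('yaw y-axis',np.degrees(np.arctan2(-d[0],d[1])))
a,b=W((79,94),R,.178),W((440,112),R,.178);d=a-b;print('board yaw',np.degrees(np.arctan2(-d[0],d[1])))
a=s['pixels'][:,:,::-1]
cv2.imwrite('pics/scrop.png',cv2.resize(a[140:340,270:410],None,fx=4,fy=4,interpolation=cv2.INTER_CUBIC)[:600] if 0 else cv2.resize(a[140:340,270:410],None,fx=3,fy=3,interpolation=cv2.INTER_CUBIC))
```

```text
wTL [0.5996 0.2746 0.178 ]
wTR [0.5898 0.1249 0.178 ]
wBL [0.5847 0.2747 0.178 ]
wBR [0.5748 0.126  0.178 ]
nTL [0.4863 0.2331 0.178 ]
nTR [0.4806 0.1332 0.178 ]
nBR [0.4674 0.1342 0.178 ]
[[ 0.6139 -0.0731  0.018 ]
 [ 0.5637 -0.3267  0.018 ]
 [ 0.4934 -0.0503  0.018 ]
 [ 0.4423 -0.3025  0.018 ]] 0.25846418266845544 0.12264923807735849 [ 0.52834502 -0.18815398  0.018     ]
[[ 0.5062 -0.055   0.09  ]
 [ 0.4551 -0.2999  0.09  ]] [ 0.48062829 -0.17746047  0.09      ] 0.2501660361483501
yaw y-axis -11.202656103280697
yaw y-axis -11.458877291848218
yaw y-axis -11.776373522408091
board yaw -3.765089716578863
```

View pics/scrop.png

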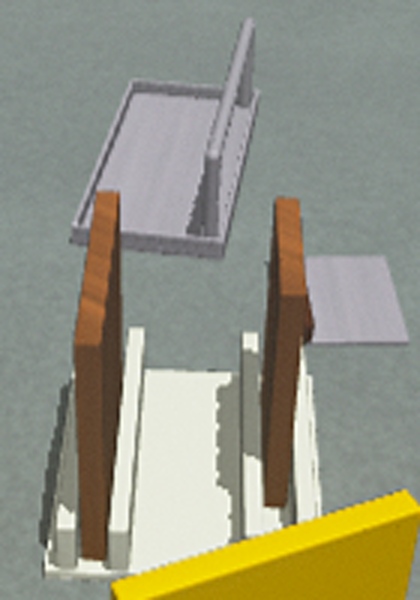

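Scene crop: the far-slot board (scene 303,265) is brown and measures 150 mm, against 100 mm for the near one, so it's the wide board. Stand measures 258×123 mm and the rail 90 mm high agrees. First I rotate and lift.

```bash
python3 -m creep '{"offset":[[0,-0.012,0],[0,-0.012,0],[0,-0.012,0],[0,-0.012,0],[0,-0.012,0],[0,-0.012,0],[0,-0.012,0],[0,-0.012,0]],"angular":[[0,9.7,0],[0,9.7,0],[0,9.7,0],[0,9.7,0],[0,9.7,0],[0,9.7,0],[0,9.7,0],[0,9.7,0]],"hand":[-1,-1,-1,-1,-1,-1,-1,-1]}' 40
cat >> h.py <<'E'
def rel(bot,P,c=None):
    s=bot.state();R=np.array(s['orientation']);p=np.array(s['tool_pos'])
    print('t',s['time'],'pos',p.round(4),'grip',round(s['grip_width'],4),'F',np.round(s['contact_force'],1));print('R',R.round(3).tolist());print('J',np.round(s['joint_pos'],2))
    d=np.array(P)-p;print('d tool',(R.T@d).round(4));return R
def turn(R,Rt):
    from scipy.spatial.transform import Rotation as Q
    print('turn tool deg',np.degrees(Q.from_matrix(R.T@Rt).as_rotvec()).round(2))
def Rtool(yaw,tilt):
    from scipy.spatial.transform import Rotation as Q
    a=np.radians(yaw);x=np.array([np.cos(a),np.sin(a),0]);y=np.array([0,0,-1.]);R=np.stack([x,y,np.cross(x,y)],1)
    return R@Q.from_rotvec([0,0,-np.radians(tilt)]).as_matrix()
E
python3 - <<'E'
from h import *;from plant import bot
R=rel(bot,[.587,.2,.30]);turn(R,Rtool(-3.76,0))
E
```

```text
time: 1.65
tool_pos: [0.1725, 0.6007, 0.2982]
orientation: [[0.998, -0.0, 0.069], [-0.069, 0.0, 0.998], [-0.0, -1.0, 0.0]]
contact_force: [-0.0, 0.4, 0.3]
grip_width: 0.0855
t 1.65 pos [0.1725 0.6007 0.2982] grip 0.0855 F [-0.   0.4  0.3]
R [[0.998, -0.0, 0.069], [-0.069, 0.0, 0.998], [-0.0, -1.0, 0.0]]
J [-1.39  0.45  0.1   1.33 -0.04  1.36 -1.36]
d tool [ 0.441  -0.0018 -0.3712]
turn tool deg [-0.   -0.18 -0.  ]
```

```bash
python3 -m creep '{"offset":[[0.0441,0,-0.0371],[0.0441,0,-0.0371],[0.0441,0,-0.0371],[0.0441,0,-0.0371],[0.0441,0,-0.0371],[0.0441,0,-0.0371],[0.0441,0,-0.0371],[0.0441,0,-0.0371],[0.0441,0,-0.0371],[0.0441,0,-0.0371]],"angular":[[0,0,0],[0,0,0],[0,0,0],[0,0,0],[0,0,0],[0,0,0],[0,0,0],[0,0,0],[0,0,0],[0,0,0]],"hand":[-1,-1,-1,-1,-1,-1,-1,-1,-1,-1]}'
python3 - <<'E'
from h import *;from plant import bot
R=rel(bot,[.587,.2,.30]);turn(R,Rtool(-3.76,0))
p=bot.read_camera('wrist');cv2.imwrite('pics/w1.png',p['pixels'][:,:,::-1])
E
```

```text
time: 2.9
tool_pos: [0.5904, 0.2013, 0.298]
orientation: [[0.998, 0.0, 0.063], [-0.063, 0.0, 0.998], [0.0, -1.0, 0.0]]
contact_force: [0.8, 0.1, -0.7]
grip_width: 0.0854
t 2.9 pos [0.5904 0.2013 0.298 ] grip 0.0854 F [ 0.8  0.1 -0.7]
R [[0.998, 0.0, 0.063], [-0.063, 0.0, 0.998], [0.0, -1.0, 0.0]]
J [-0.52  0.46  0.25  1.33 -0.11  1.36 -0.33]
d tool [-0.0033 -0.002  -0.0015]
turn tool deg [-0.03  0.16  0.02]
```

View pics/w1.png

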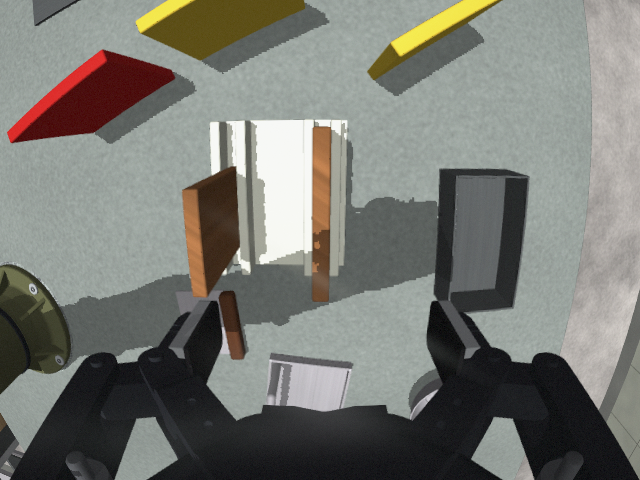

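Wrist view: the wide board (brown, columns 313–331, rows 127–300) lies midway between the open fingers (213 and 437) and parallel to the pads. Narrow board at 210,230. Descending.

```bash
python3 -m creep '{"offset":[[-0.003,0.03,-0.0015],[0,0.04,0],[0,0.04,0],[0,0.03,0],[0,0.016,0],[0,0,0]],"angular":[[0,0,0],[0,0,0],[0,0,0],[0,0,0],[0,0,0],[0,0,0]],"hand":[-1,-1,-1,-1,-1,-1]}'
python3 -m creep '{"offset":[[0,0,0],[0,0,0],[0,0,0],[0,0,0],[0,0,0],[0,0,0],[0,0,0],[0,0,0]],"angular":[[0,0,0],[0,0,0],[0,0,0],[0,0,0],[0,0,0],[0,0,0],[0,0,0],[0,0,0]],"hand":[1,1,1,1,1,1,1,1]}' 60
```

```text
time: 3.7
tool_pos: [0.5857, 0.2012, 0.1412]
orientation: [[0.998, -0.002, 0.063], [-0.063, -0.001, 0.998], [-0.001, -1.0, -0.001]]
contact_force: [-0.1, 0.1, 0.9]
grip_width: 0.0855
time: 4.7
tool_pos: [0.5867, 0.2013, 0.1425]
orientation: [[0.998, 0.001, 0.063], [-0.063, 0.0, 0.998], [0.001, -1.0, 0.0]]
contact_force: [-1.2, -0.3, 5.5]
grip_width: 0.0127
```

```bash
python3 -m creep '{"offset":[[0,-0.01,0],[0,-0.02,0],[0,-0.03,0],[0,-0.04,0],[0,-0.04,0],[0,-0.03,0],[0,0,0]],"angular":[[0,0,0],[0,0,0],[0,0,0],[0,0,0],[0,0,0],[0,0,0],[0,0,0]],"hand":[1,1,1,1,1,1,1]}'
python3 - <<'E'
from h import *;from plant import bot
R=rel(bot,[.528,-.188,.31])
for n in('wrist','scene'):
    p=bot.read_camera(n);cv2.imwrite(f'pics/{n}2.png',p['pixels'][:,:,::-1])
E
```

```text
time: 5.58
tool_pos: [0.5868, 0.2012, 0.3136]
orientation: [[0.998, 0.003, 0.063], [-0.063, 0.001, 0.998], [0.003, -1.0, 0.001]]
contact_force: [-0.4, 0.1, -4.8]
grip_width: 0.0127
t 5.575 pos [0.5868 0.2012 0.3136] grip 0.0127 F [-0.4  0.1 -4.8]
R [[0.998, 0.003, 0.063], [-0.063, 0.001, 0.998], [0.003, -1.0, 0.001]]
J [-0.52  0.44  0.25  1.31 -0.11  1.39 -0.33]
d tool [-0.034   0.003  -0.3922]
```

View pics/wrist2.png

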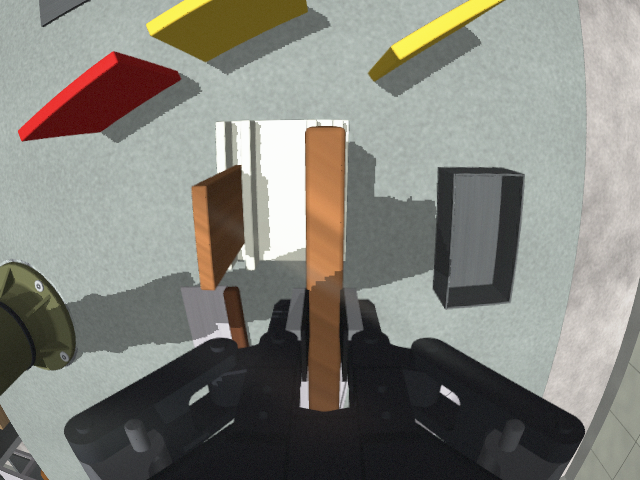

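View pics/scene2.png

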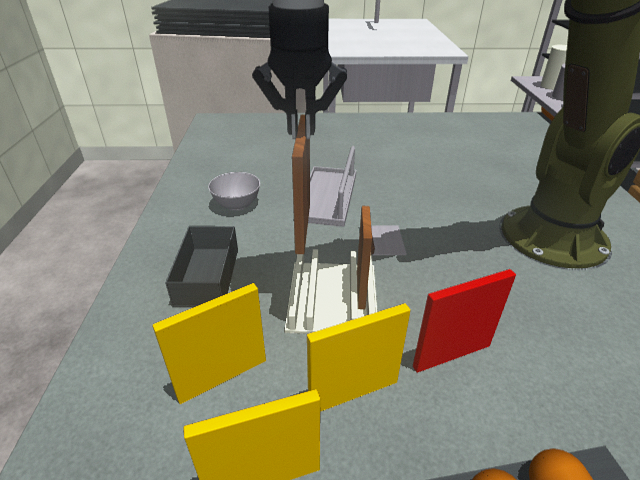

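```bash
cat >> h.py <<'E'
C=np.array([.528,-.188]);YAW=-11.5
def place(th,gap,lift,L=.134,ys=0.):
    a=np.radians(th);d=None
    from scipy.optimize import brentq
    # rear-lower corner (xf,.006); signed distance of rail centre behind rear face
    n=np.array([np.cos(a),np.sin(a)]);u=np.array([-np.sin(a),np.cos(a)])
    xf=brentq(lambda x:-(np.array([-.05,.09])-np.array([x,.006]))@n-.006-gap,-.1,.2)
    q=np.array([xf,.006])+.0075*n+L*u
    ex=np.array([np.cos(np.radians(YAW)),np.sin(np.radians(YAW))]);ey=np.array([-ex[1],ex[0]])
    P=np.r_[C+ex*q[0]+ey*ys,q[1]+lift];print('th',th,'xf',xf,'P',P.round(4));return P
E
python3 - <<'E'
from h import *;from plant import bot
for th in(32,36,40,44):P=place(th,.003,0)
P=place(38,.003,.08)
R=rel(bot,np.r_[P[:2],.31]);turn(R,Rtool(-11.5,0))
E
```

```text
th 32 xf 0.013101631190642407 P [ 0.4775 -0.1777  0.1236]
th 36 xf 0.022154184149948422 P [ 0.4785 -0.1779  0.1188]
th 40 xf 0.032233034622882045 P [ 0.4808 -0.1784  0.1135]
th 44 xf 0.04362932940294434 P [ 0.4848 -0.1792  0.1076]
th 38 xf 0.027049156562217486 P [ 0.4795 -0.1781  0.1962]
t 5.675 pos [0.5854 0.2011 0.3102] grip 0.0126 F [-0.6 -1.2 -4.9]
R [[0.998, -0.002, 0.063], [-0.063, -0.001, 0.998], [-0.002, -1.0, -0.001]]
J [-0.52  0.45  0.25  1.32 -0.11  1.39 -0.33]
d tool [-0.0817  0.0007 -0.3851]
turn tool deg [ 0.06  7.87 -0.13]
```

```bash
python3 -m creep '{"offset":[[0,-0.01,-0.02],[0,-0.01,-0.04],[-0.01,0,-0.05],[-0.01,0,-0.055],[-0.02,0,-0.055],[-0.02,0,-0.055],[-0.0117,0.01,-0.055],[-0.01,0.01,-0.055],[0,0,0]],"angular":[[0,0,0],[0,0,0],[0,0,0],[0,0,0],[0,0,0],[0,0,0],[0,0,0],[0,0,0],[0,7.8,0]],"hand":[1,1,1,1,1,1,1,1,1]}'
python3 - <<'E'
from h import *;from plant import bot
P=place(38,.003,.08)
R=rel(bot,P);turn(R,Rtool(-11.5,0));turn(R,Rtool(-11.5,38))
E
```

```text
time: 6.8
tool_pos: [0.4759, -0.1852, 0.3112]
orientation: [[0.978, -0.003, 0.211], [-0.211, -0.003, 0.978], [-0.002, -1.0, -0.003]]
contact_force: [0.6, 1.8, -3.0]
grip_width: 0.0124
th 38 xf 0.027049156562217486 P [ 0.4795 -0.1781  0.1962]
t 6.8 pos [ 0.4759 -0.1852  0.3112] grip 0.0124 F [ 0.6  1.8 -3. ]
R [[0.978, -0.003, 0.211], [-0.211, -0.003, 0.978], [-0.002, -1.0, -0.003]]
J [ 0.01  0.27  0.42  1.6  -0.11  1.3   0.24]
d tool [0.0023 0.115  0.008 ]
turn tool deg [ 0.2  -0.67 -0.14]
turn tool deg [  0.41  -0.58 -38.14]
```

```bash
python3 -m creep '{"offset":[[0.002,0,0.002],[0,0,0.002],[0,0,0.002],[0,0,0.002],[0,0,0]],"angular":[[0,-0.6,-7.6],[0,0,-7.6],[0,0,-7.6],[0,0,-7.6],[0,0,-7.6]],"hand":[1,1,1,1,1]}'
python3 - <<'E'
from h import *;from plant import bot
P=place(38,.003,.04)
R=rel(bot,P);turn(R,Rtool(-11.5,38))
p=bot.read_camera('scene');cv2.imwrite('pics/scene3.png',p['pixels'][:,:,::-1])
p=bot.read_camera('wrist');cv2.imwrite('pics/wrist3.png',p['pixels'][:,:,::-1])
E
```

```text
time: 7.42
tool_pos: [0.4814, -0.1712, 0.311]
orientation: [[0.773, 0.606, 0.189], [-0.148, -0.118, 0.982], [0.617, -0.787, -0.001]]
contact_force: [1.3, 0.9, -4.8]
grip_width: 0.0128
th 38 xf 0.027049156562217486 P [ 0.4795 -0.1781  0.1562]
t 7.425 pos [ 0.4814 -0.1712  0.311 ] grip 0.0128 F [ 1.3  0.9 -4.8]
R [[0.773, 0.606, 0.189], [-0.148, -0.118, 0.982], [0.617, -0.787, -0.001]]
J [-0.08 -0.1   0.41  2.22 -0.15  0.36  0.28]
d tool [-0.096   0.1214 -0.0069]
turn tool deg [-0.31  0.51  0.11]
```

View pics/scene3.png

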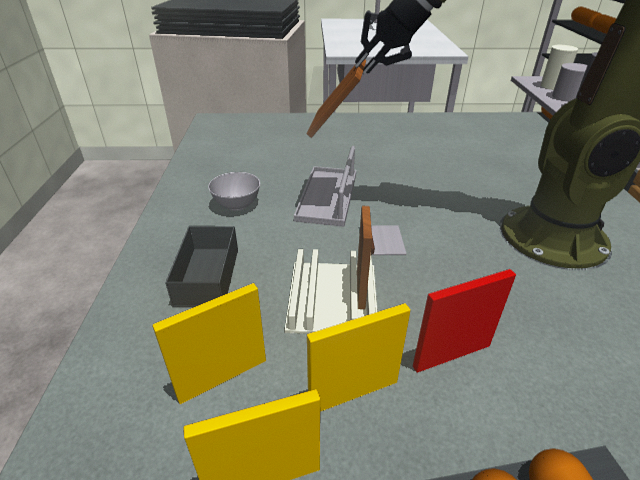

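View pics/wrist3.png

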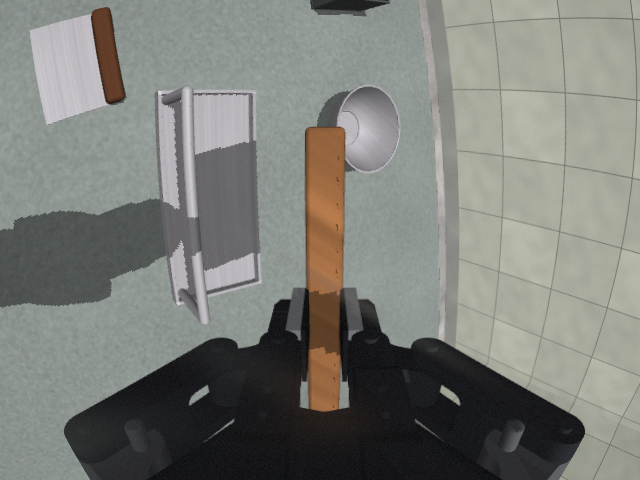

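```bash
python3 -m creep '{"offset":[[-0.0192,0.0243,-0.0014],[-0.0192,0.0243,-0.0014],[-0.0192,0.0243,-0.0014],[-0.0192,0.0243,-0.0014],[-0.0192,0.0243,-0.0014],[0,0,0]],"angular":[[0,0.5,0],[0,0,0],[0,0,0],[0,0,0],[0,0,0],[0,0,0]],"hand":[1,1,1,1,1,1]}'
python3 - <<'E'
from h import *;from plant import bot
P=place(38,.003,.0)
R=rel(bot,P);turn(R,Rtool(-11.5,38))
p=bot.read_camera('scene');cv2.imwrite('pics/scene4.png',cv2.resize(p['pixels'][100:260,250:450,::-1],None,fx=4,fy=4)[:600])
p=bot.read_camera('top');pickle.dump(p,open('pics/t4.pkl','wb'));cv2.imwrite('pics/top4.png',cv2.resize(p['pixels'][200:310,350:520,::-1],None,fx=4,fy=4))
p=bot.read_camera('wrist');cv2.imwrite('pics/wrist4.png',p['pixels'][:,:,::-1])
E
```

```text
time: 8.28
tool_pos: [0.4869, -0.1629, 0.2163]
orientation: [[0.777, 0.605, 0.174], [-0.155, -0.085, 0.984], [0.61, -0.792, 0.028]]
contact_force: [-0.1, -0.7, -4.4]
grip_width: 0.013
th 38 xf 0.027049156562217486 P [ 0.4795 -0.1781  0.1162]
t 8.275 pos [ 0.4869 -0.1629  0.2163] grip 0.013 F [-0.1 -0.7 -4.4]
R [[0.777, 0.605, 0.174], [-0.155, -0.085, 0.984], [0.61, -0.792, 0.028]]
J [ 0.03  0.08  0.39  2.39 -1.37  0.2   1.53]
d tool [-0.0645  0.076  -0.019 ]
turn tool deg [-2.16  0.18 -0.39]
```

View pics/scene4.png

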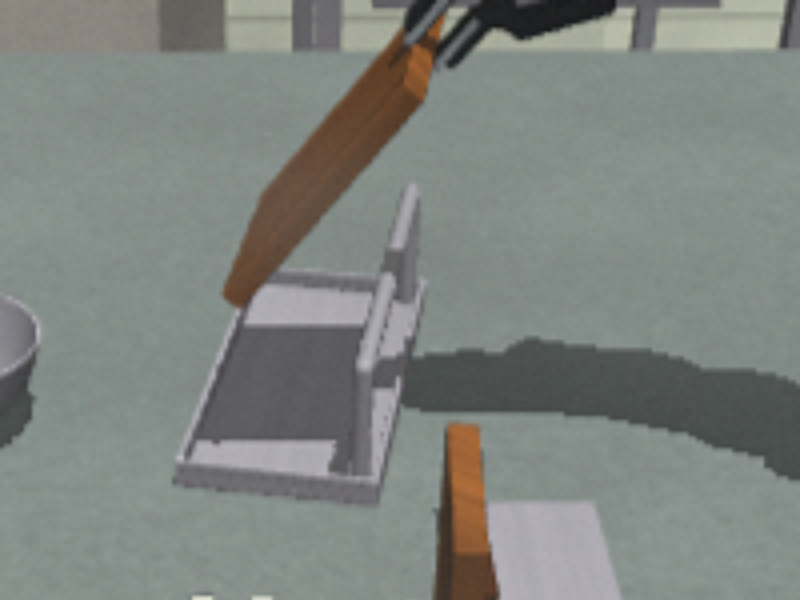

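View pics/top4.png

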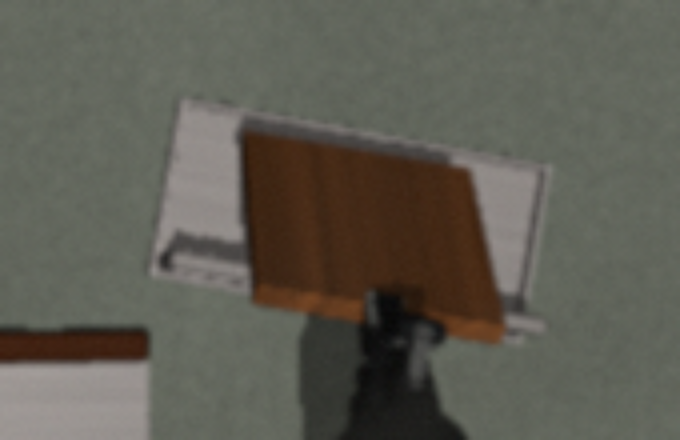

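View pics/wrist4.png

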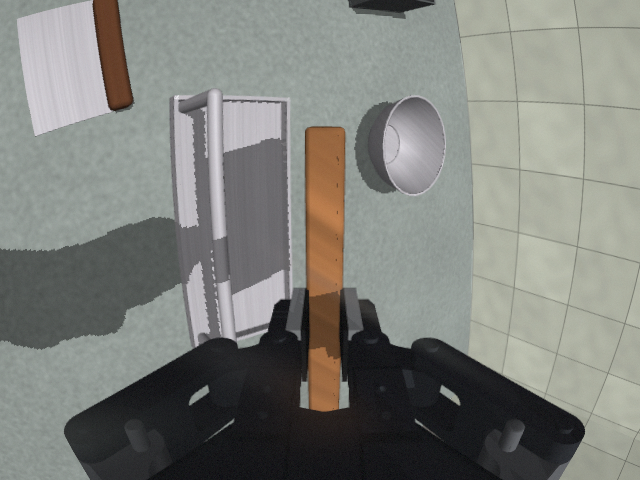

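Scene crop: the board is above the tray, tilted with its foot at (235,300) near the +x lip, but joint 6 is at 0.20 (limit 0.17), so 38° can't be taken further down. I'll fit a simple kinematic model to see which tilt is reachable at the tray.

```bash
cat > kin.py <<'E'
import numpy as np
from scipy.optimize import least_squares
from scipy.spatial.transform import Rotation as Q
from h import Rtool
S=[([-1.1855,.5083,-.2375,1.5011,.1257,1.1489,-.1548],(.1725,.6001,.2009)),
([-1.39,.45,.1,1.33,-.04,1.36,-1.36],(.1725,.6007,.2982)),([-.52,.46,.25,1.33,-.11,1.36,-.33],(.5904,.2013,.298)),
([-.52,.45,.25,1.32,-.11,1.39,-.33],(.5854,.2011,.3102)),([.01,.27,.42,1.6,-.11,1.3,.24],(.4759,-.1852,.3112)),
([-.08,-.1,.41,2.22,-.15,.36,.28],(.4814,-.1712,.311)),([.03,.08,.39,2.39,-1.37,.2,1.53],(.4869,-.1629,.2163))]
def fk(j,p):
    h,L1,L2,L3,sg1,sg3,sg5,sg7,o1,e1,e2=p
    R=Q.from_euler('ZYZYZYZ',[sg1*j[0]+o1,j[1],sg3*j[2],j[3],sg5*j[4],j[5],sg7*j[6]])
    A=Q.from_euler('ZY',[sg1*j[0]+o1,j[1]]);A3=A*Q.from_euler('Z',sg3*j[2]);B=A3*Q.from_euler('Y',j[3]);C=B*Q.from_euler('ZY',[sg5*j[4],j[5]])
    return np.array([0,0,h])+A.apply([0,0,L1])+A3.apply([e1,0,0])+B.apply([e2,0,L2])+C.apply([0,0,L3]),R
def fit():
    best=None
    for s in np.ndindex(2,2,2):
        sg=[-1]+[1-2*k for k in s][:2]+[1]
        f=lambda q:np.concatenate([fk(j,[*q[:4],*sg,*q[4:]])[0]-np.array(P) for j,P in S])
        r=least_squares(f,[.3,.33,.32,.3,0,0,0])
        if best is None or r.cost<best[0]: best=(r.cost,[*r.x[:4],*sg,*r.x[4:]],f(r.x))
    return best
E
python3 - <<'E'
from kin import *
c,p,f=fit();print(c,np.round(p,4),abs(f).max())
from h import *
R=fk(S[4][0],p)[1].as_matrix();print(R.round(2).tolist())
E
```

```text
Traceback (most recent call last):
  File "kin.py", line 19, in fit
    r=least_squares(f,[.3,.33,.32,.3,0,0,0])
  File "kin.py", line 18, in <lambda>
    f=lambda q:np.concatenate([fk(j,[*q[:4],*sg,*q[4:]])[0]-np.array(P) for j,P in S])
                               ~~^^^^^^^^^^^^^^^^^^^^^^^
  File "kin.py", line 11, in fk
    R=Q.from_euler('ZYZYZYZ',[sg1*j[0]+o1,j[1],sg3*j[2],j[3],sg5*j[4],j[5],sg7*j[6]])
  File "scipy/spatial/transform/_rotation.pyx", line 1413, in scipy.spatial.transform._rotation.Rotation.from_euler
ValueError: Expected axis specification to be a non-empty string of upto 3 characters, got ZYZYZYZ
```

```bash
sed -i "s/    R=Q.from_euler('ZYZYZYZ'.*/    e=Q.from_euler/; s/    return np.array(\[0,0,h\])/    R=C*Q.from_euler('Z',sg7*j[6])\n&/" kin.py
python3 - <<'E'
from kin import *
c,p,f=fit();print(c,np.round(p,4),abs(f).max())
R=fk(S[4][0],p)[1].as_matrix();print(R.round(2).tolist())
E
```

```text
4.244434617541304e-05 [ 0.2439  0.5616  0.3791  0.3741 -1.     -1.     -1.      1.     -0.0416
  0.0081 -0.0051] 0.004387313207869975
[[-0.75, 0.67, -0.01], [0.67, 0.75, -0.0], [0.0, -0.0, -1.0]]
```

Run:
```python
from kin import *
from h import C,YAW
c,p,f=fit()
lo=np.array([-3.08,-.24,-1.43,0,-1.52,.17]);hi=np.array([3.08,2.05,1.35,2.5,4.66,1.96])
ex=np.array([np.cos(np.radians(YAW)),np.sin(np.radians(YAW)),0])
def test(P,th):
    a=np.sin(np.radians(th))*ex-np.array([0,0,np.cos(np.radians(th))])
    best=9,None
    for j0 in([0,.1,.4,2.2,-.1,.3],[.4,.1,0,2.2,0,.3],[-.4,.2,.9,2.2,-.5,.4],[.9,.2,-.6,2.2,.5,.4],[1.3,.2,-1,2.2,.9,.4],[-1,.2,1.2,2.2,-1.2,.5]):
        def g(j):
            x,R=fk([*j,0],p);return np.r_[(x-P)*5,R.as_matrix()[:,2]-a]
        r=least_squares(g,np.clip(j0,lo+.01,hi-.01),bounds=(lo,hi))
        e=np.sqrt(2*r.cost)
        if e<best[0]: best=e,r.x
    return best
for xf in(.0,.02,.045):
  for th in(15,20,25,30,35):
    t=np.radians(th);n=np.array([np.cos(t),np.sin(t)]);u=np.array([-np.sin(t),np.cos(t)])
    q=np.array([xf,.006])+.0075*n+.134*u
    P=np.r_[C,0]+ex*q[0]+[0,0,q[1]+.002]
    e,j=test(P,th);gap=-(np.array([-.05,.09])-np.array([xf,.006]))@n-.006
    print(xf,th,'gap',round(gap,3),'P',P.round(3),'err',round(e,3),j.round(2))
```

```text
0.0 15 gap 0.021 P [ 0.501 -0.183  0.139] err 0.0 [ 0.63  0.32 -0.37  2.09  0.18  0.49]
0.0 20 gap 0.012 P [ 0.49  -0.18   0.136] err 0.0 [-0.24  0.35  0.78  2.2  -0.83  0.48]
0.0 25 gap 0.004 P [ 0.479 -0.178  0.133] err 0.0 [-0.43  0.42  1.1   2.32 -1.29  0.56]
0.0 30 gap -0.005 P [ 0.469 -0.176  0.128] err 0.0 [ 1.11  0.34 -0.91  2.43  1.77  0.2 ]
0.0 35 gap -0.013 P [ 0.459 -0.174  0.122] err 0.042 [ 1.15  0.36 -0.93  2.5   2.28  0.24]
0.02 15 gap 0.04 P [ 0.521 -0.187  0.139] err 0.0 [ 0.42  0.34 -0.12  2.05 -0.    0.5 ]
0.02 20 gap 0.031 P [ 0.51  -0.184  0.136] err 0.0 [ 0.41  0.3  -0.08  2.16 -0.11  0.34]
0.02 25 gap 0.022 P [ 0.499 -0.182  0.133] err 0.0 [-0.13  0.32  0.65  2.27 -1.08  0.36]
0.02 30 gap 0.013 P [ 0.488 -0.18   0.128] err 0.0 [ 1.02  0.35 -0.81  2.39  1.69  0.18]
0.02 35 gap 0.003 P [ 0.478 -0.178  0.122] err 0.004 [ 1.09  0.39 -0.9   2.5   2.41  0.3 ]
0.045 15 gap 0.064 P [ 0.545 -0.192  0.139] err 0.0 [-0.17  0.44  0.69  1.99 -0.61  0.64]
0.045 20 gap 0.055 P [ 0.534 -0.189  0.136] err 0.0 [ 0.79  0.38 -0.61  2.1   0.47  0.41]
0.045 25 gap 0.045 P [ 0.523 -0.187  0.133] err 0.0 [ 0.2   0.31  0.2   2.22 -0.68  0.24]
0.045 30 gap 0.034 P [ 0.513 -0.185  0.128] err 0.0 [ 1.15  0.47 -1.07  2.33  1.56  0.37]
0.045 35 gap 0.024 P [ 0.503 -0.183  0.122] err 0.0 [ 1.11  0.45 -0.97  2.45  2.19  0.35]
```

The model fits to 4 mm and says about 20–25° is comfortably reachable with the foot further out. I'll back up, reduce the tilt to 22°, set the foot down at x≈+20 mm, and then tilt further about the foot.

```bash
python3 -m creep '{"offset":[[0.018,-0.024,0.001],[0.018,-0.024,0],[0,0,0],[0,0,0]],"angular":[[-1,0,8],[-1,0,8],[0,0,0],[0,0,0]],"hand":[1,1,1,1]}'
python3 - <<'E'
from h import *;from plant import bot
ex=np.array([np.cos(np.radians(YAW)),np.sin(np.radians(YAW)),0])
th=22;t=np.radians(th);n=np.array([np.cos(t),np.sin(t)]);u=np.array([-np.sin(t),np.cos(t)])
q=np.array([.02,.006])+.0075*n+.134*u
P=np.r_[C,0]+ex*q[0]+[0,0,q[1]+.03];print(P)
R=rel(bot,P);turn(R,Rtool(-11.5,22))
E
```

```text
time: 8.93
tool_pos: [0.5046, -0.1319, 0.2403]
orientation: [[0.806, 0.58, 0.116], [-0.142, -0.001, 0.99], [0.575, -0.814, 0.082]]
contact_force: [-0.7, 0.1, -5.0]
grip_width: 0.0127
[ 0.50522321 -0.18336601  0.16305219]
t 8.925 pos [ 0.5046 -0.1319  0.2403] grip 0.0127 F [-0.7  0.1 -5. ]
R [[0.806, 0.58, 0.116], [-0.142, -0.001, 0.99], [0.575, -0.814, 0.082]]
J [-0.06  0.06  0.45  2.28 -0.85  0.33  0.99]
d tool [-0.0366  0.0633 -0.0572]
turn tool deg [-6.43  1.96 12.99]
```

```bash
python3 -m creep '{"offset":[[0.01,-0.008,-0.016],[0.01,-0.008,-0.016],[0,0,-0.016],[0,0,0],[0,0,0]],"angular":[[-2.2,0.7,4.3],[-2.2,0.7,4.3],[-2.2,0.7,4.3],[0,0,0],[0,0,0]],"hand":[1,1,1,1,1]}'
python3 - <<'E'
from h import *;from plant import bot
ex=np.array([np.cos(np.radians(YAW)),np.sin(np.radians(YAW)),0])
th=22;t=np.radians(th);n=np.array([np.cos(t),np.sin(t)]);u=np.array([-np.sin(t),np.cos(t)])
q=np.array([.02,.006])+.0075*n+.134*u
P=np.r_[C,0]+ex*q[0]+[0,0,q[1]+.03];print(P)
R=rel(bot,P);turn(R,Rtool(-11.5,22))
E
```

```text
time: 9.55
tool_pos: [0.5055, -0.1741, 0.2576]
orientation: [[0.901, 0.389, 0.191], [-0.181, -0.062, 0.982], [0.394, -0.919, 0.015]]
contact_force: [-0.0, 1.0, -4.6]
grip_width: 0.0128
[ 0.50522321 -0.18336601  0.16305219]
t 9.55 pos [ 0.5055 -0.1741  0.2576] grip 0.0128 F [-0.   1.  -4.6]
R [[0.901, 0.389, 0.191], [-0.181, -0.062, 0.982], [0.394, -0.919, 0.015]]
J [-0.17  0.12  0.57  2.03 -0.27  0.63  0.38]
d tool [-0.0358  0.0874 -0.0105]
turn tool deg [-0.98  0.15  1.18]
```

```bash
python3 -m creep '{"offset":[[-0.009,0.022,-0.003],[-0.009,0.022,-0.003],[-0.009,0.022,-0.003],[-0.009,0.022,-0.002],[0,0,0],[0,0,0]],"angular":[[-0.5,0,0.6],[-0.5,0,0.6],[0,0,0],[0,0,0],[0,0,0],[0,0,0]],"hand":[1,1,1,1,1,1]}'
cat > loc.py <<'E'
from h import *;from plant import bot
import sys
th=float(sys.argv[1]);xf=float(sys.argv[2]);lift=float(sys.argv[3])
ex=np.array([np.cos(np.radians(YAW)),np.sin(np.radians(YAW)),0])
t=np.radians(th);n=np.array([np.cos(t),np.sin(t)]);u=np.array([-np.sin(t),np.cos(t)])
q=np.array([xf,.006])+.0075*n+.134*u
P=np.r_[C,0]+ex*q[0]+[0,0,q[1]+lift];print(P)
R=rel(bot,P);turn(R,Rtool(-11.5,th))
p=np.array(bot.state()['tool_pos']);ft=p+R[:,1]*.134-R[:,0]*.0075 # rear lower corner mid
ey=np.array([-ex[1],ex[0],0]);d=ft-np.r_[C,0];print('rear foot in stand: x %.4f y %.4f z %.4f tilt %.1f'%(d@ex,d@ey,ft[2],np.degrees(np.arctan2(R[:,1]@ex,-R[2,1]))))
E
python3 loc.py 22 .02 0
```

```text
time: 10.3
tool_pos: [0.5046, -0.1861, 0.1644]
orientation: [[0.908, 0.368, 0.199], [-0.183, -0.078, 0.98], [0.376, -0.927, -0.003]]
contact_force: [-0.2, -0.2, -4.0]
grip_width: 0.0126
[ 0.50522321 -0.18336601  0.13305219]
t 10.3 pos [ 0.5046 -0.1861  0.1644] grip 0.0126 F [-0.2 -0.2 -4. ]
R [[0.908, 0.368, 0.199], [-0.183, -0.078, 0.98], [0.376, -0.927, -0.003]]
J [-0.01  0.26  0.45  2.17 -0.49  0.4   0.63]
d tool [-0.0118  0.029   0.0029]
turn tool deg [0.16 0.09 0.08]
rear foot in stand: x 0.0202 y -0.0032 z 0.0374 tilt 22.1
```

```bash
python3 -m creep '{"offset":[[-0.004,0.010,0.001],[-0.004,0.010,0.001],[-0.003,0.007,0.001],[0,0,0]],"angular":[[0,0,0],[0,0,0],[0,0,0],[0,0,0]],"hand":[1,1,1,1]}'
python3 loc.py 28 .02 0
python3 - <<'E'
from h import *;from plant import bot
p=bot.read_camera('scene');cv2.imwrite('pics/scene5.png',cv2.resize(p['pixels'][90:240,270:430,::-1],None,fx=4,fy=4,interpolation=cv2.INTER_CUBIC))
p=bot.read_camera('top');cv2.imwrite('pics/top5.png',cv2.resize(p['pixels'][200:310,350:520,::-1],None,fx=4,fy=4))
E
```

```text
time: 10.8
tool_pos: [0.505, -0.1831, 0.1339]
orientation: [[0.909, 0.366, 0.199], [-0.183, -0.077, 0.98], [0.374, -0.927, -0.003]]
contact_force: [-1.2, -0.1, -3.9]
grip_width: 0.0126
[ 0.49244139 -0.18076552  0.12783601]
t 10.8 pos [ 0.505  -0.1831  0.1339] grip 0.0126 F [-1.2 -0.1 -3.9]
R [[0.909, 0.366, 0.199], [-0.183, -0.077, 0.98], [0.374, -0.927, -0.003]]
J [ 0.06  0.3   0.36  2.21 -0.59  0.31  0.72]
d tool [-0.0141  0.0009 -0.0002]
turn tool deg [ 0.16  0.12 -6.01]
rear foot in stand: x 0.0197 y -0.0002 z 0.0069 tilt 22.0
```

View pics/scene5.png

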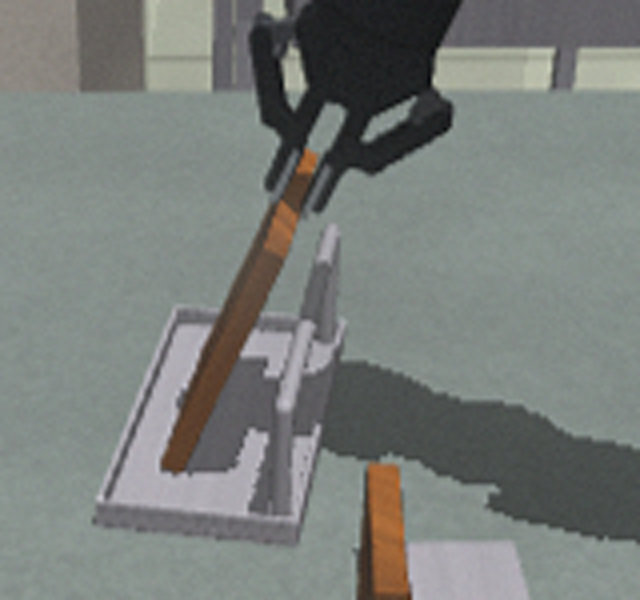

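View pics/top5.png

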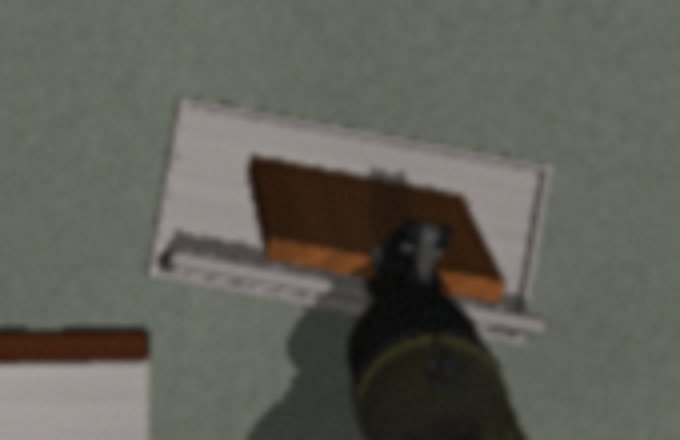

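Scene and top crops: the board foot is inside the tray (scene crop 175,465), parallel to the rail and about centred, with the rail behind it. I'll tilt a little more about the foot, slowly.

```bash
python3 -m creep '{"offset":[[-0.0035,0,0],[-0.0035,0,0],[-0.0035,0.001,0],[0,0,0],[0,0,0]],"angular":[[0,0,-1.5],[0,0,-1.5],[0,0,-1.5],[0,0,0],[0,0,0]],"hand":[1,1,1,1,1]}'
python3 loc.py 30 .02 0
```

```text
time: 11.52
tool_pos: [0.4967, -0.1816, 0.1302]
orientation: [[0.877, 0.437, 0.198], [-0.176, -0.092, 0.98], [0.447, -0.895, -0.004]]
contact_force: [-4.7, 1.3, 7.4]
grip_width: 0.0125
[ 0.48830834 -0.17992464  0.1257974 ]
t 11.525 pos [ 0.4967 -0.1816  0.1302] grip 0.0125 F [-4.7  1.3  7.4]
R [[0.877, 0.437, 0.198], [-0.176, -0.092, 0.98], [0.447, -0.895, -0.004]]
J [ 0.16  0.28  0.25  2.31 -0.97  0.18  1.11]
d tool [-0.0096  0.0001 -0.    ]
turn tool deg [ 0.15  0.14 -3.46]
rear foot in stand: x 0.0212 y -0.0003 z 0.0069 tilt 26.5
```

```bash
python3 -m creep '{"offset":[[0,0,0],[0,0,0],[0,0,0],[0,0,0],[0,0,0],[0,0,0],[0,0,0],[0,0,0],[0,0,0]],"angular":[[0,0,0],[0,0,0],[0,0,0],[0,0,0],[0,0,0],[0,0,0],[0,0,0],[0,0,0],[0,0,0]],"hand":[0.6,0.5,0.4,0.3,0.2,0.1,0,0,0]}' 20
python3 - <<'E'
from h import *;from plant import bot
p=bot.read_camera('scene');cv2.imwrite('pics/scene6.png',cv2.resize(p['pixels'][90:240,270:430,::-1],None,fx=4,fy=4,interpolation=cv2.INTER_CUBIC))
p=bot.read_camera('top');cv2.imwrite('pics/top6.png',cv2.resize(p['pixels'][200:310,350:520,::-1],None,fx=4,fy=4))
E
```

```text
time: 12.65
tool_pos: [0.4963, -0.1811, 0.1295]
orientation: [[0.878, 0.436, 0.198], [-0.176, -0.091, 0.98], [0.446, -0.895, -0.003]]
contact_force: [-0.1, 0.4, -0.2]
grip_width: 0.0424
```

View pics/scene6.png

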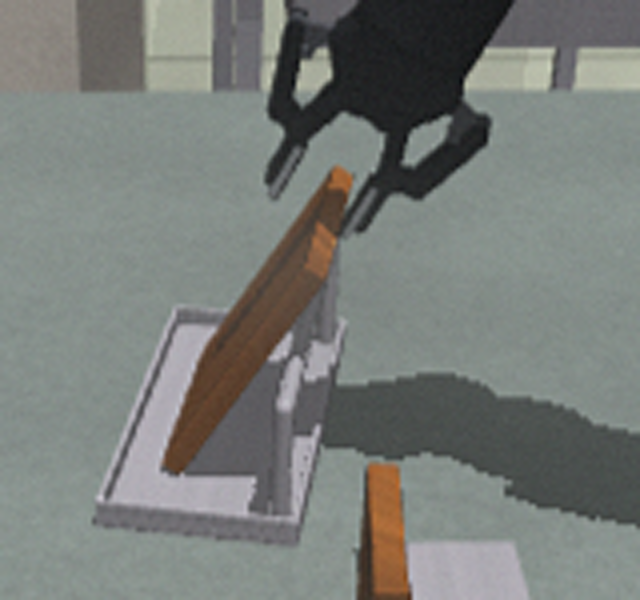

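View pics/top6.png

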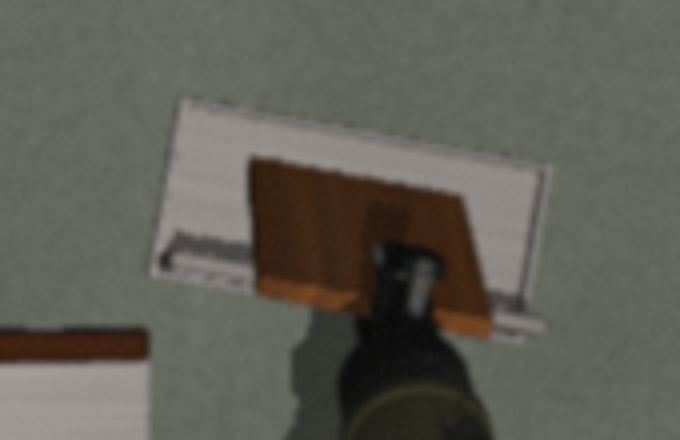

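```bash
python3 -m creep '{"offset":[[0,0,0],[0,0,0],[0,0,0],[0,0,0],[0,0,0],[0,0,0],[0,0,0],[0,0,0],[0,0,0]],"angular":[[0,0,0],[0,0,0],[0,0,0],[0,0,0],[0,0,0],[0,0,0],[0,0,0],[0,0,0],[0,0,0]],"hand":[-0.1,-0.2,-0.3,-0.4,-0.5,-0.7,-1,-1,-1]}'
python3 - <<'E'
from h import *;from plant import bot
p=bot.read_camera('scene');cv2.imwrite('pics/scene7.png',cv2.resize(p['pixels'][90:240,270:430,::-1],None,fx=4,fy=4,interpolation=cv2.INTER_CUBIC))
p=bot.read_camera('wrist');cv2.imwrite('pics/wrist7.png',p['pixels'][:,:,::-1])
E
```

```text
time: 13.88
tool_pos: [0.4964, -0.1811, 0.1295]
orientation: [[0.878, 0.436, 0.198], [-0.176, -0.091, 0.98], [0.446, -0.895, -0.003]]
contact_force: [-0.2, -0.7, -1.0]
grip_width: 0.0853
```

View pics/scene7.png

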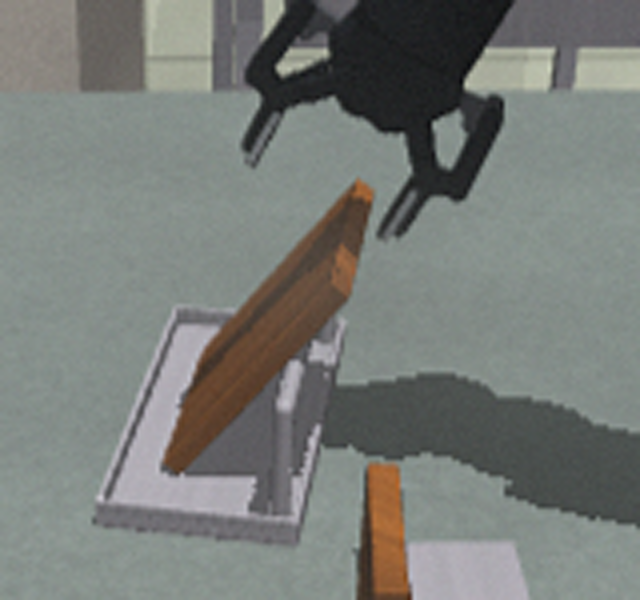

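View pics/wrist7.png

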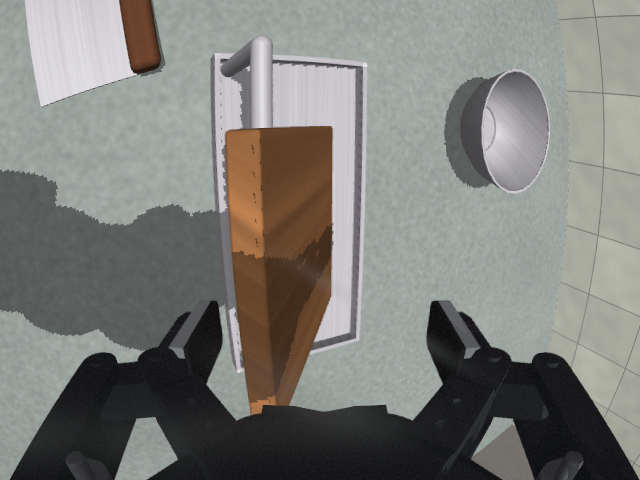

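Released: the board lies on the rail, foot unmoved (crop 175,465), rear finger clear of its top edge. Withdrawing.

```bash
python3 -m creep '{"offset":[[-0.002,-0.012,0],[-0.002,-0.015,0],[-0.002,-0.02,0],[-0.001,-0.025,0],[0,-0.025,0],[0,-0.025,0],[0,-0.025,0],[0,0,0]],"angular":[[0,0,0],[0,0,0],[0,0,0],[0,0,0],[0,0,1],[0,0,2],[0,0,2],[0,0,0]],"hand":[-1,-1,-1,-1,-1,-1,-1,-1]}'
python3 - <<'E'
from h import *;from plant import bot
rel(bot,[0,0,0])
p=bot.read_camera('scene');pickle.dump(p,open('pics/s8.pkl','wb'));cv2.imwrite('pics/scene8.png',cv2.resize(p['pixels'][90:240,270:430,::-1],None,fx=4,fy=4,interpolation=cv2.INTER_CUBIC))
p=bot.read_camera('top');pickle.dump(p,open('pics/t8.pkl','wb'));cv2.imwrite('pics/top8.png',p['pixels'][:,:,::-1])
E
```

```text
time: 14.98
tool_pos: [0.4287, -0.1668, 0.2605]
orientation: [[0.911, 0.362, 0.197], [-0.182, -0.075, 0.98], [0.37, -0.929, -0.002]]
contact_force: [-0.7, -0.6, -0.5]
grip_width: 0.0853
t 14.975 pos [ 0.4287 -0.1668  0.2605] grip 0.0853 F [-0.7 -0.6 -0.5]
R [[0.911, 0.362, 0.197], [-0.182, -0.075, 0.98], [0.37, -0.929, -0.002]]
J [-0.48 -0.03  0.82  2.14 -0.05  0.65  0.19]
d tool [-0.5173  0.0744  0.0798]
```

View pics/scene8.png

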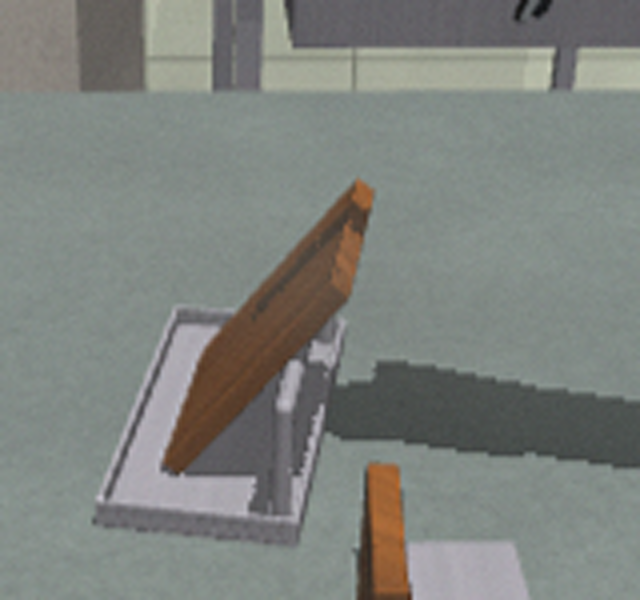

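View pics/top8.png

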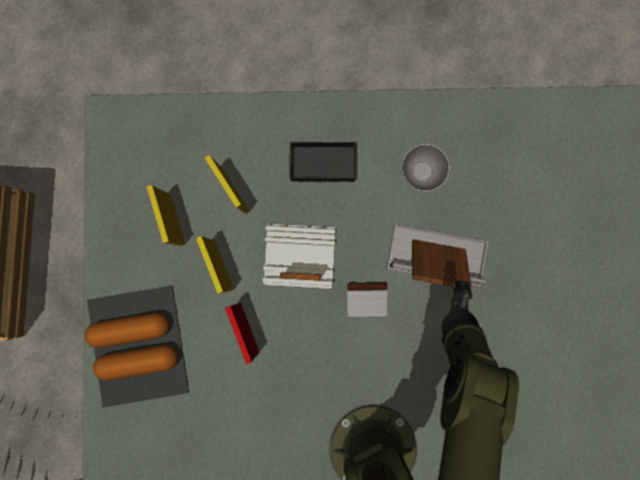

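```bash
python3 -m creep '{"offset":[[0,-0.02,0],[0,-0.03,0],[0,-0.02,0],[0,0,0],[0,0,0],[0,0,0],[0,0,0],[0,0,0]],"angular":[[0,0,0],[0,0,0],[0,0,0],[0,0,0],[0,0,0],[0,0,0],[0,0,0],[0,0,0]],"hand":[-1,-1,-1,-1,-1,-1,-1,-1]}'
python3 - <<'E'
from h import *;from plant import bot
p=bot.read_camera('top');t0=pickle.load(open('pics/t8.pkl','rb'));t00=pickle.load(open('pics/top0.pkl','rb'))
print('board change since last',np.abs(p['pixels'][235:290,405:475].astype(int)-t0['pixels'][235:290,405:475]).mean())
for n,(a,b,c,d) in dict(tin=(138,186,285,362),bowl=(140,195,398,455),scraper=(280,320,342,392),narrow=(268,283,275,328)).items(): print(n,np.abs(p['pixels'][a:b,c:d].astype(int)-t00['pixels'][a:b,c:d]).mean().round(2))
s=bot.read_camera('scene')
im=s['pixels'][:,:,::-1].copy()
ex=np.array([np.cos(np.radians(YAW)),np.sin(np.radians(YAW)),0]);ey=np.array([-ex[1],ex[0],0])
for th in(37,):
    t=np.radians(th);n=np.cos(t)*ex+np.array([0,0,np.sin(t)]);u=-np.sin(t)*ex+np.array([0,0,np.cos(t)])
    o=np.r_[C,.006]+.021*ex
    for a in(0,.015):
      q=[w2px(s,o+a*n+b*u+c*ey) for b,c in((0,-.075),(0,.075),(.17,.075),(.17,-.075))]
      cv2.polylines(im,[np.round(np.array(q)*16).astype(np.int32)],True,(0,255,0) if a else (255,255,0),1,cv2.LINE_AA,4)
cv2.imwrite('pics/chk.png',cv2.resize(im[110:240,270:430],None,fx=4.5,fy=4.5,interpolation=cv2.INTER_CUBIC))
E
```

```text
time: 16.08
tool_pos: [0.4025, -0.1615, 0.3235]
orientation: [[0.913, 0.358, 0.198], [-0.183, -0.075, 0.98], [0.365, -0.931, -0.003]]
contact_force: [-0.1, 0.4, 0.2]
grip_width: 0.0855
board change since last 3.4805194805194803
tin 2.21
bowl 2.87
scraper 3.19
narrow 3.22
```

View pics/chk.png

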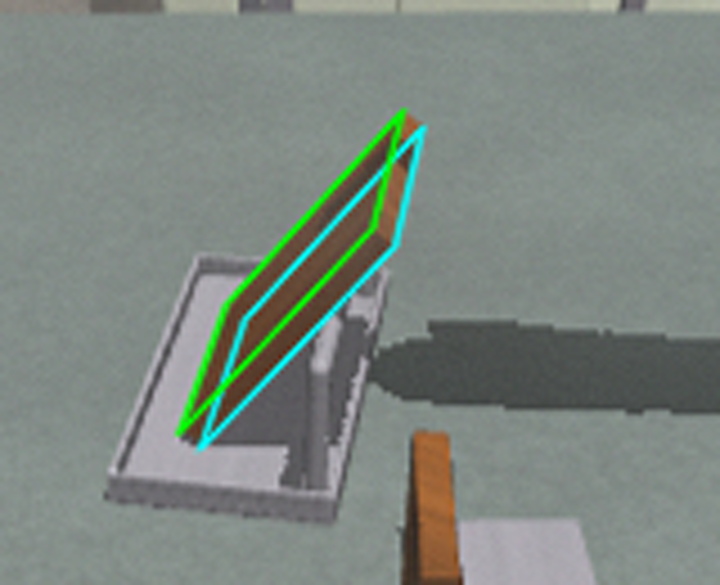

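The model outline (37° lean, foot in the tray at x≈+21 mm, centred, square) fits the board, and the board has stayed still. Handing in.

```bash
python3 -c "
from plant import bot
print(bot.hand_in())"
```

```text
the job is handed in; nothing more can be done
None
```

The wide board now leans on the draining stand's rail, resting by itself, and I handed the job in at about 16 s (limit 43 s).

- **How it went:** I took the wide board from the far rack slot and set its foot in the tray. I then opened the fingers gradually so it tipped back onto the rail, and withdrew.
- **Tilt limit:** a first try at lowering it at 38° ran into joint 6's limit. I backed up, set it down at 22°, tilted to 26.5° while gripped, and let it fall back the rest of the way.
- **Final position:** a drawn outline matches the board in the scene camera. It shows about a 37° lean, foot about 21 mm to the rail's far side of the stand's centre, within a few mm of the middle and square to the rail.
- **Stability:** the board looked unmoved over the last second or so before hand-in. The gripper was well clear with no force on it.
- **Other objects:** the loaf tin, bowl, scraper and narrow board look the same as at the start in the top camera.
- **Forces:** readings at the end of each move peaked at about 9 N, when the foot met the tray. I did not record the values in between.

No final check failed or disagreed.

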